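# Make up two pairs of horseshoes on the peg stands

## Task

Make up two pairs of horseshoes on the peg stands: on the yellow stand lay the dark steel shoe with the copper one on top of it, and on the green stand the blue shoe with the bright aluminium one on top of it. Every shoe must lie flat with the peg standing well inside its U, about midway between the branches and halfway between the inside of the toe and the heel ends, and be let go of. Leave the abrasive disc, the nail tin and the hammer where they are.

Things in the scene. Friction and masses are not known exactly. Their poses are not given: they have to be found in the camera images.
- steel_shoe: Dark, almost black steel horseshoe lying flat: U of 20 mm wide bar, 10 mm thick, 116 wide, 114 long, 76 clear inside. Origin: underside, inside the U on its midline, where the peg should stand. x from closed toe to open heels (end x=+50), z up. Toe: straight piece 26 long in y, x=-64 to -44; grip it at x=-54, closing along x, firmly (60-80 N: it hangs 40 mm off balance). 0.3 kg.
- copper_shoe: Reddish copper-coated steel horseshoe lying flat: U of 20 mm wide bar, 10 mm thick, 116 wide, 114 long, 76 clear inside. Origin: underside, inside the U on its midline, where the peg should stand. x from closed toe to open heels (end x=+50), z up. Toe: straight piece 26 long in y, x=-64 to -44; grip it at x=-54, closing along x, firmly (60-80 N: it hangs 40 mm off balance). 0.3 kg.
- blue_shoe: Blue plastic-composite horseshoe lying flat: U of 20 mm wide bar, 10 mm thick, 116 wide, 114 long, 76 clear inside. Origin: underside, inside the U on its midline, where the peg should stand. x from closed toe to open heels (end x=+50), z up. Toe: straight piece 26 long in y, x=-64 to -44; grip it at x=-54, closing along x, firmly (60-80 N: it hangs 40 mm off balance). 0.12 kg.
- alu_shoe: Bright silver aluminium horseshoe lying flat: U of 20 mm wide bar, 10 mm thick, 116 wide, 114 long, 76 clear inside. Origin: underside, inside the U on its midline, where the peg should stand. x from closed toe to open heels (end x=+50), z up. Toe: straight piece 26 long in y, x=-64 to -44; grip it at x=-54, closing along x, firmly (60-80 N: it hangs 40 mm off balance). 0.14 kg.
- yellow_stand: Peg stand fixed to the bench: round yellow base 120 mm across, 10 thick, with a central upright steel peg 16 mm thick, rounded top 56 above the bench. Origin: centre of the base's underside, on the peg's axis at bench height; z up. A first shoe's underside rests 10 mm above the bench, a second one's 20 mm.
- green_stand: Peg stand fixed to the bench: round green base 120 mm across, 10 thick, with a central upright steel peg 16 mm thick, rounded top 56 above the bench. Origin: centre of the base's underside, on the peg's axis at bench height; z up. A first shoe's underside rests 10 mm above the bench, a second one's 20 mm.
- disc: Bystander: blue abrasive disc 125 mm across, 10 mm thick with a black hub to 14 mm, loose, lying flat at the far side of the bench. Origin: centre of its underside.
- tin: Bystander: closed round nail tin, 64 mm across and 65 mm tall, standing loose on the right. Origin: centre of its underside.
- hammer: Bystander: loose hammer about 260 mm long, handle towards the robot, lying at the far left of the bench. Origin: on the bench under the middle of its length; x along the handle towards the head.
There are look-alikes about, which are no part of the job. Of the things that look like the blue_shoe, the middle-sized one is meant. Of the things that look like the steel_shoe, take the one that is farthest from the robot's base at the start.

How it is judged:
By the outcome, as a careful person would: the job done as asked, in the order asked, and still so for the second after the job is handed in, with the robot touching nothing.
It also fails if it takes over 104 s, if anything falls off the work surface, if the arm or the gripper's body presses on something with over 40 N, if the wrist force passes 120 N, or if a joint passes its speed limit or range.

## Robot

A 6-joint arm with a two-finger parallel gripper is mounted at the origin on the work surface. World frame = base frame: x ahead of the robot, y to its left, z up, the work surface at z = 0. Lengths are in mm, angles in rad, forces in N, time in s.
With the tool pointing down it reaches from about 275 to 750 mm from the base axis. Payload 10.2 kg.
Tool frame: the origin (TCP) lies on the centre line of the jaws, within the pads' length; the fingertips stand 17 mm ahead of it and the grasp point (between the pads) lies 2 mm behind it; z points along the fingers, y is the line along which they close (so a half turn about z gives the same grasp; the last joint's range is limited). The gripper opens to 85 mm and grips with 20 to 120 N. Pads are 22 mm wide; open, the fingers measure 114 mm over their backs; the gripper's body (76 mm by 85 mm) begins 54 mm behind the grasp point. The pads swing forward as they close: fully open they stand 13 mm farther back than shut.
Start: joints at [-0.223, 0.313, 1.498, -0, 1.331, -0.223], TCP at [525.006, -0.013, 223.694] pointing down, gripper open.
Joint ranges: [-2.94, 2.94], [-0.97, 2.17], [0.19, 2.56], [-1.23, 4.37], [0.02, 3.11], [-2.88, 2.88]. Speed limits (rad/s): [2.39, 2.39, 3.01, 3.14, 3.14, 3.14].

## Interface

Orientations are given as a unit quaternion [w, x, y, z].
In Python, from rig import ctrl gives the robot as it stands. The module is installed in compiled form; this text tells all that it offers.
- The arm moves only by the shell command python3 -m jog 'ROWS' [FORCE]. ROWS is JSON, a list of rows, each an object with "delta_pos": the shift along the world's x, y, z in mm, a list of three; "angular": the turn, a rotation vector about the world's x, y, z in rad, a list of three; "fingers": the opening, from 0 (shut) to 1 (fully open). In form: [{"delta_pos": [tx, ty, tz], "angular": [rx, ry, rz], "fingers": fingers}, ...]. A call has 1 to 10 rows; each row is the pose to reach, as a shift and turn from the pose commanded when the call began; what a row does not reach only later rows make up. A row lasts 1/8 s, in which the tool goes at most 62.5 mm and 10.7 degrees, less where a joint would pass 70% of its speed; a pose out of reach is approached as far as the arm can. A call with a gripper value outside its range is refused whole. The fingers move at their own pace and stop on an object; FORCE is the grip in N (left out, the last holds). Time passes only in rows, so rows that repeat a pose let the fingers close. It gives the time, the measured TCP pose, the force, the opening and the grip force at its end, in the units of the state.
- ctrl.sense(): the state, without advancing time (a new reading comes with each control period).
- ctrl.capture(name): name is "scene" or "side" or "wrist"; returns a dict with "pixels" (384x512x3 uint8, blue, green, red), "fx", "fy", "cx", "cy" (pixels), "dist" ([k1, k2, p1, p2, k3] as OpenCV has them; the pictures are not rectified), "R" (3x3) and "t" (3): a world point X has camera coordinates R X + t. Camera axes: x right, y down, z forward; pixel columns grow to the right and rows downward; lengths in mm; the calibration is good to about 2 mm. A picture is of the moment at which its call begins. There is no depth.
- ctrl.finish_job(): hands the job in; it is judged then, once.
The state is a dict: "time_s": time; "joints": joint angles; "dq": joint speeds; "tau": joint torques, N m; "eef_pos": TCP position; "ee_rot": TCP orientation; "force": force on the tool from outside, world axes, zero at the start; "wrist_torque": the same for the moment, N m; "grip_width": opening from 0.0 (shut) to 1.0 (fully open); "grip_force": force on a finger pad.
Only numpy, scipy, OpenCV 4.12 (cv2) and the standard library are available. Lean on these libraries where they do the work, as an engineer would, in place of code of your own. Each camera call takes 0.05 s, during which the arm holds its last target. There are 200 camera calls.

## Working session

There is one attempt and no reset: what is moved stays moved. The work goes in short steps, Python scripts to look and compute and a shell command to move; the robot and the scene stay as the last step left them, time stands still between calls to the robot, and variables do not carry over. Pictures are saved under pics/ and viewed, at most 14 in all, crops included, and the job is handed in when it is done.

```bash
mkdir -p pics
cat > h.py <<'E'
import numpy as np, cv2, pickle
from rig import ctrl
def snap(cam,name):
    c=ctrl.capture(cam); c={k:np.array(v) for k,v in c.items()}
    cv2.imwrite(f'pics/{name}.png',c['pixels']); pickle.dump(c,open(f'{name}.pkl','wb')); return c
def load(n): return pickle.load(open(n+'.pkl','rb'))
def K(c): return np.array([[c['fx'],0,c['cx']],[0,c['fy'],c['cy']],[0,0,1]],float)
def ray(c,uv):
    p=cv2.undistortPoints(np.array([[uv]],float),K(c),c['dist'].astype(float)).ravel()
    d=c['R'].T@np.array([p[0],p[1],1]); o=-c['R'].T@c['t']; return o,d
def onz(c,uv,z):
    o,d=ray(c,uv); return o+d*(z-o[2])/d[2]
def tri(obs):
    A=0;b=0
    for c,uv in obs:
        o,d=ray(c,uv); d=d/np.linalg.norm(d); P=np.eye(3)-np.outer(d,d); A=A+P; b=b+P@o
    return np.linalg.solve(A,b)
def proj(c,X):
    return cv2.projectPoints(np.array(X,float).reshape(-1,1,3),cv2.Rodrigues(c['R'].astype(float))[0],c['t'].astype(float),K(c),c['dist'].astype(float))[0].reshape(-1,2)
def crop(n,x0,y0,x1,y1,s,out):
    c=load(n); cv2.imwrite(f'pics/{out}.png',cv2.resize(c['pixels'][y0:y1,x0:x1],None,fx=s,fy=s,interpolation=cv2.INTER_CUBIC))
E
python3 - <<'E'
from h import *
for n in ['scene','side','wrist']:
    c=snap(n,n+'0'); print(n,(-c['R'].T@c['t']).round(),c['R'][2].round(2),c['fx'])
a=load('scene0')['pixels'];b=load('side0')['pixels']
E
```

```text
scene [971. 732. 699.] [-0.45 -0.68 -0.58] 422.84047797043365
side [ -62. -882.  887.] [ 0.41  0.65 -0.64] 476.89385775426825
wrist [524.  69. 373.] [-0.   -0.27 -0.96] 286.32081774008725
```

View pics/scene0.png

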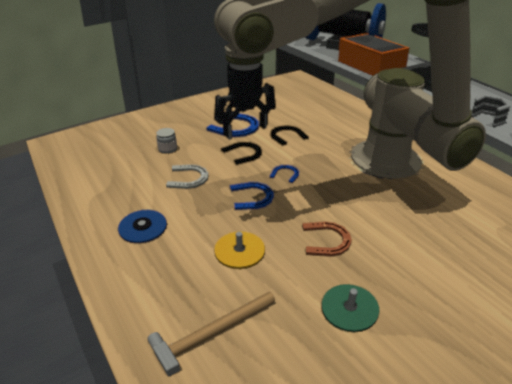

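View pics/side0.png

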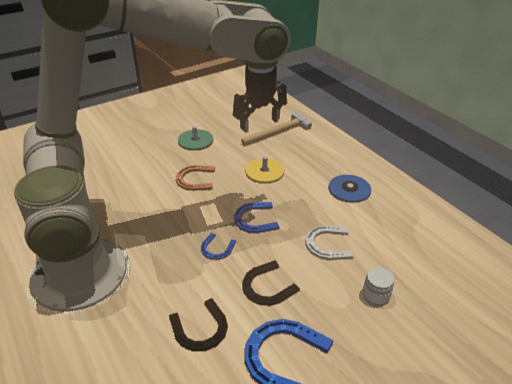

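Candidates, as scene / side pixels:
- **Blue:** small (285,173)/(218,247), middle (252,195)/(257,218), large (235,125)/(285,350). I choose the middle one.
- **Dark:** (241,152)/(270,285) and (290,133)/(200,325). The first looks farther from the base; I'll check that by measuring.
- **Other blue:** the disc at (142,225), a bystander.

Next, close crops for reading points.

Run:
```python
from h import *
crop('scene0',150,110,390,335,2.6,'sc');crop('side0',160,115,400,325,2.8,'sd')
for f,x0,y0,s in (('sc',150,110,2.6),('sd',160,115,2.8)):
    im=cv2.imread(f'pics/{f}.png')
    for g in range(0,400,20):
        for ax in (0,1):
            p=int((g-(x0,y0)[ax])*s)
            if 0<=p<im.shape[1-ax]:
                if ax==0: cv2.line(im,(p,0),(p,6),(0,0,255),1);cv2.putText(im,str(g),(p-8,16),0,.35,(0,0,0))
                else: cv2.line(im,(0,p),(6,p),(0,0,255),1);cv2.putText(im,str(g),(8,p+4),0,.35,(0,0,0))
    cv2.imwrite(f'pics/{f}.png',im)
```

```text
(no output)
```

View pics/sc.png

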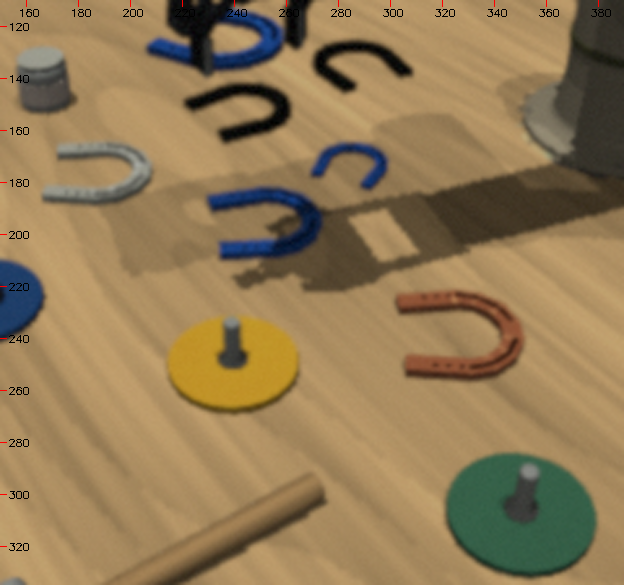

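View pics/sd.png

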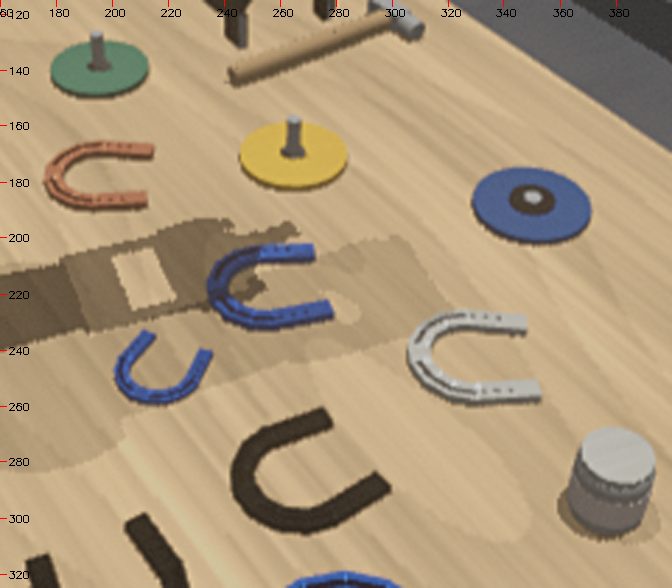

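The crops show the chosen middle blue shoe between the small and large ones, with its toe at scene (269,195). The dark candidate's toe is at scene (261,150). I'll fit the pose and height of each thing to both views' masks.

```bash
cat > fit.py <<'E'
from h import *
from scipy.optimize import minimize
t=np.linspace(np.pi/2,-np.pi/2,25)
arc=lambda r:np.c_[-6-r*np.cos(t),r*np.sin(t)]
U=np.r_[[[50,58]],arc(58),[[50,-58],[50,-38]],arc(38)[::-1],[[50,38]]]
tt=np.linspace(0,2*np.pi,60); CIRC=60*np.c_[np.cos(tt),np.sin(tt)]
COL=dict(steel=((0,0,0),(179,255,62)),copper=((0,95,60),(13,255,255)),blue=((100,110,40),(128,255,255)),alu=((0,0,110),(179,45,255)),
 yellow=((20,150,90),(32,255,255)),green=((60,60,40),(95,255,255)))
def mask(c,col,seeds):
    hsv=cv2.cvtColor(c['pixels'],cv2.COLOR_BGR2HSV); m=cv2.inRange(hsv,*[np.array(v) for v in COL[col]])
    n,l=cv2.connectedComponents(m); out=np.zeros_like(m)
    ids={l[int(v)+dy,int(u)+dx] for u,v in seeds for dy in(-2,-1,0,1,2) for dx in (-2,-1,0,1,2) if 0<=int(v)+dy<384 and 0<=int(u)+dx<512}-{0}
    for i in ids: out[l==i]=1
    return cv2.morphologyEx(out,cv2.MORPH_CLOSE,np.ones((3,3)))
S=4
def render(c,sh,p,th=10):
    x,y,a,z=p; R=np.array([[np.cos(a),-np.sin(a)],[np.sin(a),np.cos(a)]]); q=sh@R.T+[x,y]
    img=np.zeros((384*S,512*S),np.uint8)
    lo=proj(c,np.c_[q,np.full(len(q),z-th)]);hi=proj(c,np.c_[q,np.full(len(q),z)])
    f=lambda P:np.round((P+.5)*S).astype(np.int32)
    lo,hi=f(lo),f(hi)
    cv2.fillPoly(img,[hi],255);cv2.fillPoly(img,[lo],255)
    for i in range(len(q)):
        j=(i+1)%len(q); cv2.fillConvexPoly(img,np.array([hi[i],hi[j],lo[j],lo[i]]),255)
    return cv2.resize(img,(512,384),interpolation=cv2.INTER_AREA)/255.
def fit(views,sh,p0,fixz=None,steps=(6,6,.1,4)):
    def cost(p):
        p=list(p)+([fixz] if fixz is not None else []); s=0
        for c,m in views:
            r=render(c,sh,p); s+=np.abs(r-m).sum()/m.sum()
        return s
    p=np.array(p0[:3] if fixz is not None else p0,float)
    for k in range(2):
        sx=np.vstack([p]+[p+np.eye(len(p))[i]*steps[i]/(1+k) for i in range(len(p))])
        r=minimize(cost,p,method='Nelder-Mead',options=dict(initial_simplex=sx,xatol=.02,fatol=1e-4)); p=r.x
    return p,r.fun
E
cat > run1.py <<'E'
from fit import *
sc,sd=load('scene0'),load('side0')
kp=dict(steel=((223,149.2),(235.4,162.3),(261,150)),copper=((302.7,226.2),(305.8,250.4),(347,239)),blue=((230.8,188),(235,206),(269,194.6)),alu=((172.3,168.5),(167,184.6),(204,174.6)))
ov={'scene0':sc['pixels'].copy(),'side0':sd['pixels'].copy()}
for n,k in kp.items():
    P=[onz(sc,u,10) for u in k]; h=(P[0]+P[1])/2; d=h-P[2]; a=np.arctan2(d[1],d[0]); o=h-50*d/np.linalg.norm(d)
    v=[(c,mask(c,n,proj(c,P))) for c in (sc,sd)]
    p,f=fit(v,U,[o[0],o[1],a,10]); print(n,o[:2].round(),'fit',p.round(2),'cost',round(f,2),[int(m.sum()) for c,m in v],'R',np.hypot(*p[:2]).round())
    for (c,m),i in zip(v,ov.values()):
        for q in cv2.findContours((render(c,U,p)>.5).astype(np.uint8),cv2.RETR_LIST,cv2.CHAIN_APPROX_NONE)[0]: cv2.drawContours(i,[q],-1,(0,255,255),1)
for n,(b,ps,pd) in dict(yellow=((238,255),(238.8,233.8),(265,157.5)),green=((340,310),(353.5,290.8),(194.6,127.1))).items():
    o=onz(sc,b,10); v=[(c,mask(c,n,proj(c,[o]))) for c in (sc,sd)]
    p,f=fit(v,CIRC,[*o[:2],0,10]); print(n,p.round(1),round(f,2),'pegtop',tri([(sc,ps),(sd,pd)]).round(1))
print('other dark',onz(sc,(290,128),10).round(),'disc',onz(sc,(142,225),10).round(),'tin',onz(sc,(167,133),65).round(),'smallblue',onz(sc,(285,170),8).round())
cv2.imwrite('pics/ov.png',np.hstack([cv2.resize(ov['scene0'][110:340,150:390],None,fx=1.6,fy=1.6),cv2.resize(ov['side0'][115:345,160:400],None,fx=1.6,fy=1.6)]))
E
python3 run1.py
```

```text
steel [ 372. -259.] fit [ 370.05 -279.3    -0.      8.93] cost 0.87 [290, 738] R 464.0
copper [421. 190.] fit [416.47 182.66  -0.57  11.17] cost 0.45 [755, 451] R 455.0
blue [477. -55.] fit [ 4.7521e+02 -6.6080e+01 -4.1000e-01  1.1860e+01] cost 1.96 [440, 278] R 480.0
alu [ 582. -243.] fit [ 580.73 -250.9    -0.59   13.27] cost 1.38 [268, 609] R 633.0
yellow [625.5 122.1   0.   10. ] inf pegtop [610.4 101.1  52.3]
green [5.118e+02 3.793e+02 1.000e-01 1.420e+01] 0.87 pegtop [510.4 373.3  52.8]
other dark [ 147. -316.   10.] disc [ 775. -101.   10.] tin [ 560. -423.   65.] smallblue [ 321. -110.    8.]fit.py:30: RuntimeWarning: divide by zero encountered in scalar divide
  r=render(c,sh,p); s+=np.abs(r-m).sum()/m.sum()
  np.max(np.abs(fsim[0] - fsim[1:])) <= fatol):
```

View pics/ov.png

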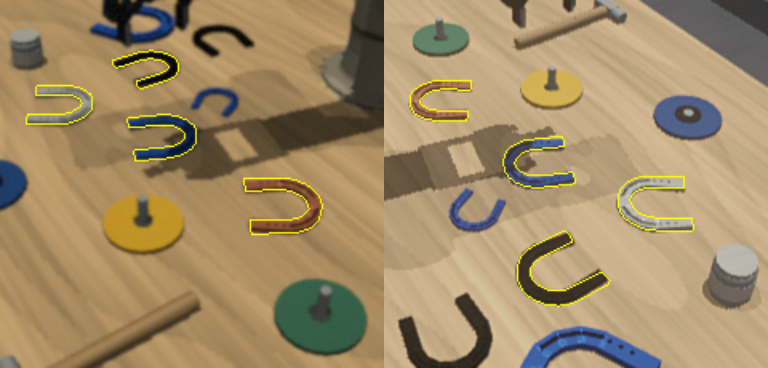

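The overlays match all four shoes in both views. The chosen dark shoe is 464 mm from the base against about 348 for the other, so the choice holds. The measured tops are 9–13 mm, and the peg tops about 53. Next I'll check the tool orientation and the stands in the wrist view.

Run:
```python
from h import *
from scipy.spatial.transform import Rotation as R
s=ctrl.sense(); print(s['time_s'],np.round(s['ee_rot'],3),s['grip_width']); q=s['ee_rot']
print(R.from_quat([*q[1:],q[0]]).as_matrix().round(2))
for n in('scene0','side0'):
    c=load(n);h=cv2.cvtColor(c['pixels'],cv2.COLOR_BGR2HSV)
    for X in((610,140,10),(510,410,10)):
        u,v=proj(c,[X])[0].astype(int); print(n,X,u,v,h[v,u])
```

```text
0.15 [-0.     0.707  0.707 -0.   ] 1.000455629978778
[[-0.  1. -0.]
 [ 1.  0.  0.]
 [ 0. -0. -1.]]
scene0 (610, 140, 10) 247 257 [ 21 205 192]
scene0 (510, 410, 10) 362 316 [ 74 113  95]
side0 (610, 140, 10) 257 162 [ 22 153 208]
side0 (510, 410, 10) 190 133 [ 66  61 130]
```

```bash
python3 -m jog '[{"delta_pos":[-50,-70,-20],"angular":[0,0,0],"fingers":0.5},{"delta_pos":[-105,-140,-35],"angular":[0,0,0],"fingers":0.5},{"delta_pos":[-160,-210,-50],"angular":[0,0,0],"fingers":0.5},{"delta_pos":[-209,-279,-70],"angular":[0,0,0],"fingers":0.5},{"delta_pos":[-209,-279,-70],"angular":[0,0,0],"fingers":0.5},{"delta_pos":[-209,-279,-70],"angular":[0,0,0],"fingers":0.5},{"delta_pos":[-209,-279,-70],"angular":[0,0,0],"fingers":0.5},{"delta_pos":[-209,-279,-70],"angular":[0,0,0],"fingers":0.5}]' 70
```

```text
time_s: 1.15
eef_pos: [316.3, -278.6, 153.7]
ee_rot: [-0.0, 0.707, 0.707, 0.0]
force: [-0.1, -0.9, -0.3]
grip_width: 0.498
grip_force: 0.0
```

Run:
```python
import fit
from fit import *
fit.COL['yellow']=((18,130,90),(30,255,255)); fit.COL['green']=((55,50,30),(95,255,255))
sc,sd=load('scene0'),load('side0')
for n,o in dict(yellow=(610,140),green=(510,410)).items():
    v=[]
    for c in (sc,sd):
        m=mask(c,n,proj(c,[[*o,10]])); cs,_=cv2.findContours(m,cv2.RETR_EXTERNAL,cv2.CHAIN_APPROX_NONE)
        k=cv2.convexHull(max(cs,key=cv2.contourArea)); m=cv2.morphologyEx(m,cv2.MORPH_OPEN,np.ones((5,5))); m=cv2.morphologyEx(m,cv2.MORPH_CLOSE,np.ones((15,15))); print(m.sum()); v.append((c,m))
    p,f=fit.fit(v,CIRC,[o[0],o[1]-38,0,10]); print(n,p.round(1),round(f,2))
c=snap('wrist','w1')
P=np.array([[316,-279,10],[420,-327,10],[420,-231,10],[370,-279,10]]); print(proj(c,P).round())
m=mask(c,'steel',proj(c,P[:3])); print(m.sum()); print(fit.fit([(c,m)],U,[370,-279,0],fixz=10))
```

```text
Traceback (most recent call last):
AttributeError: 'function' object has no attribute 'COL'
```

Run:
```python
from fit import *
COL['yellow']=((18,130,90),(30,255,255)); COL['green']=((55,50,30),(95,255,255))
sc,sd=load('scene0'),load('side0')
for n,o in dict(yellow=(610,140),green=(510,410)).items():
    v=[]
    for c in (sc,sd):
        m=mask(c,n,proj(c,[[*o,10]])); m=cv2.morphologyEx(m,cv2.MORPH_OPEN,np.ones((5,5))); m=cv2.morphologyEx(m,cv2.MORPH_CLOSE,np.ones((15,15))); print(m.sum()); v.append((c,m))
    p,f=fit(v,CIRC,[o[0],o[1]-38,0,10]); print(n,p.round(1),round(f,2))
c=snap('wrist','w1')
P=np.array([[316,-279,10],[420,-327,10],[420,-231,10],[370,-279,10]]); print(proj(c,P).round())
m=mask(c,'steel',proj(c,P[:3])); print(m.sum()); print(fit([(c,m)],U,[370,-279,0],fixz=10))
```

```text
1566
737
yellow [6.102e+02 1.017e+02 1.000e-01 1.070e+01] 0.13
2030
486
green [5.104e+02 3.736e+02 1.000e-01 8.200e+00] 0.43
[[260. 180.]
 [355. 222.]
 [364. 134.]
 [312. 180.]]
47336
(array([ 3.68269699e+02, -2.78592817e+02, -4.41716725e-02]), np.float64(0.9219572551007896))
```

View pics/w1.png

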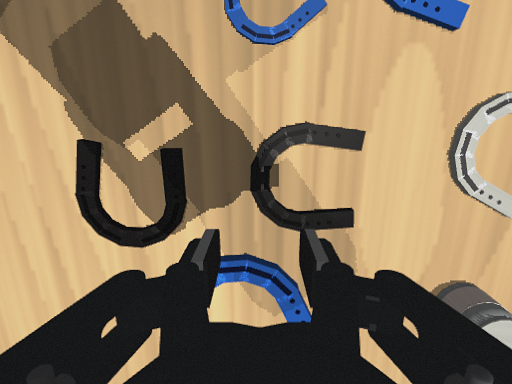

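The wrist view shows the dark shoe's toe at (262,177) and its heels at (353,218) and (364,140), within 3 px of the prediction. The stands fit at yellow (610,101.5) and green (510,373.5). Descending.

```bash
python3 -m jog '[{"delta_pos":[0,1,-50],"angular":[0,0,0],"fingers":0.5},{"delta_pos":[0,1,-90],"angular":[0,0,0],"fingers":0.5},{"delta_pos":[0,1,-120],"angular":[0,0,0],"fingers":0.5},{"delta_pos":[0,1,-134],"angular":[0,0,0],"fingers":0.5},{"delta_pos":[0,1,-134],"angular":[0,0,0],"fingers":0.5},{"delta_pos":[0,1,-134],"angular":[0,0,0],"fingers":0.1},{"delta_pos":[0,1,-134],"angular":[0,0,0],"fingers":0.1},{"delta_pos":[0,1,-134],"angular":[0,0,0],"fingers":0.1},{"delta_pos":[0,1,-134],"angular":[0,0,0],"fingers":0.1},{"delta_pos":[0,1,-134],"angular":[0,0,0],"fingers":0.1}]' 75
```

```text
time_s: 2.45
eef_pos: [316.0, -278.1, 19.8]
ee_rot: [0.0, 0.707, 0.707, -0.0]
force: [0.8, -0.5, -0.3]
grip_width: 0.104
grip_force: 0.0
```

The fingers closed without meeting the toe, so I'll look.

Run:
```python
from h import *
snap('side','s2');snap('wrist','w2');w=load('w2')['pixels'];s=load('s2')['pixels'][200:340,180:330]
cv2.imwrite('pics/c2.png',np.hstack([cv2.resize(w,(400,300)),cv2.resize(s,(321,300))]))
```

```text
(no output)
```

View pics/c2.png

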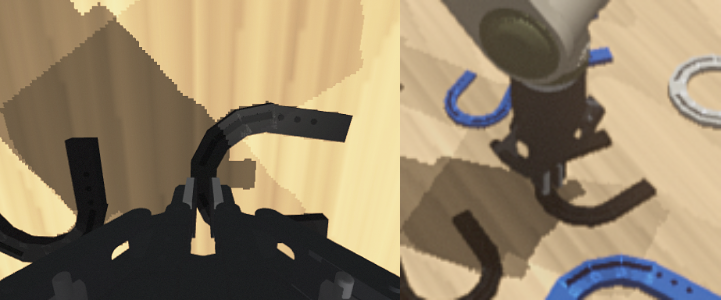

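```bash
python3 -m jog '[{"delta_pos":[0,0,0],"angular":[0,0,0],"fingers":0},{"delta_pos":[0,0,0],"angular":[0,0,0],"fingers":0},{"delta_pos":[0,0,0],"angular":[0,0,0],"fingers":0},{"delta_pos":[0,0,0],"angular":[0,0,0],"fingers":0}]' 75
python3 - <<'E'
from h import *
w=snap('wrist','w3')['pixels'][150:384,130:370]
cv2.imwrite('pics/c3.png',cv2.resize(w,None,fx=2.5,fy=2.5))
c=load('w3');s=ctrl.sense();p=np.array(s['eef_pos'])
print(proj(c,[p,p+[0,0,-17],p+[10,0,-17],p+[-10,0,-17],[316,-278,10]]))
E
```

```text
time_s: 3.05
eef_pos: [316.0, -278.0, 19.7]
ee_rot: [-0.0, 0.707, 0.707, -0.0]
force: [-0.5, 0.8, 0.4]
grip_width: 0.001
grip_force: 0.0
[[261.88396716 237.471285  ]
 [261.65646768 225.97886952]
 [277.58500288 225.9768204 ]
 [245.72761642 225.97931685]
 [261.73985453 230.62074877]]
```

View pics/c3.png

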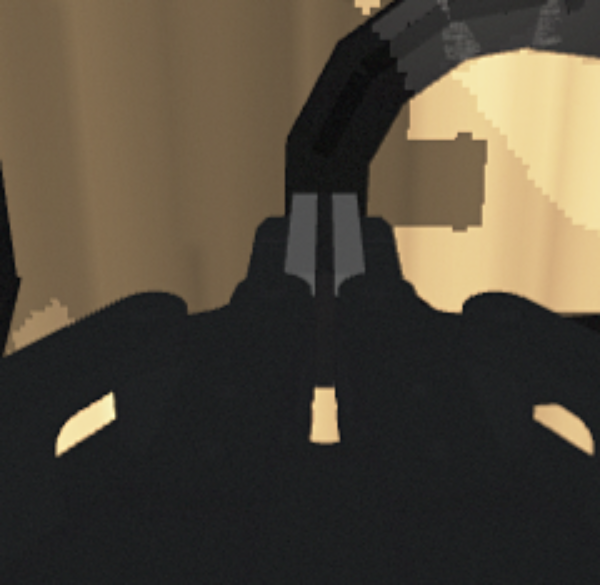

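The shut tips hang above the bar, higher than the text says. I'll open, lower in small steps and watch the force.

```bash
python3 -m jog '[{"delta_pos":[0,0,0],"angular":[0,0,0],"fingers":0.4},{"delta_pos":[0,0,0],"angular":[0,0,0],"fingers":0.4},{"delta_pos":[0,0,0],"angular":[0,0,0],"fingers":0.4},{"delta_pos":[0,0,-2],"angular":[0,0,0],"fingers":0.4},{"delta_pos":[0,0,-3],"angular":[0,0,0],"fingers":0.4},{"delta_pos":[0,0,-4],"angular":[0,0,0],"fingers":0.4},{"delta_pos":[0,0,-4],"angular":[0,0,0],"fingers":0.4}]' 75
python3 -m jog '[{"delta_pos":[0,0,0],"angular":[0,0,0],"fingers":0.05},{"delta_pos":[0,0,0],"angular":[0,0,0],"fingers":0.05},{"delta_pos":[0,0,0],"angular":[0,0,0],"fingers":0.05},{"delta_pos":[0,0,0],"angular":[0,0,0],"fingers":0.05}]' 75
```

```text
time_s: 3.98
eef_pos: [316.0, -278.0, 15.6]
ee_rot: [-0.0, 0.707, 0.707, 0.0]
force: [-0.3, -0.1, 0.8]
grip_width: 0.398
grip_force: 0.0
time_s: 4.47
eef_pos: [316.0, -278.0, 15.7]
ee_rot: [0.0, 0.707, 0.707, 0.0]
force: [0.5, 1.0, -0.2]
grip_width: 0.051
grip_force: 0.0
```

```bash
python3 -m jog '[{"delta_pos":[0,0,0],"angular":[0,0,0],"fingers":0.4},{"delta_pos":[0,0,0],"angular":[0,0,0],"fingers":0.4},{"delta_pos":[0,0,0],"angular":[0,0,0],"fingers":0.4},{"delta_pos":[0,0,-1],"angular":[0,0,0],"fingers":0.4},{"delta_pos":[0,0,-2],"angular":[0,0,0],"fingers":0.4},{"delta_pos":[0,0,-2],"angular":[0,0,0],"fingers":0.4}]' 75
python3 -m jog '[{"delta_pos":[0,0,-1],"angular":[0,0,0],"fingers":0.4},{"delta_pos":[0,0,-2],"angular":[0,0,0],"fingers":0.4},{"delta_pos":[0,0,-2],"angular":[0,0,0],"fingers":0.4}]' 75
python3 - <<'E'
from h import *
for n in('side','scene','wrist'): snap(n,n+'4')
a=load('side4')['pixels'][215:315,200:310];b=load('scene4')['pixels'][90:190,190:300]
cv2.imwrite('pics/c4.png',np.hstack([cv2.resize(a,None,fx=3.6,fy=3.6),cv2.resize(b,None,fx=3.6,fy=3.6)]))
E
```

```text
time_s: 5.22
eef_pos: [316.0, -278.0, 13.6]
ee_rot: [-0.0, 0.707, 0.707, 0.0]
force: [0.4, -0.7, 0.0]
grip_width: 0.401
grip_force: 0.0
time_s: 5.6
eef_pos: [316.0, -278.0, 11.6]
ee_rot: [-0.0, 0.707, 0.707, -0.0]
force: [0.3, 0.1, 0.5]
grip_width: 0.407
grip_force: 0.0
```

View pics/c4.png

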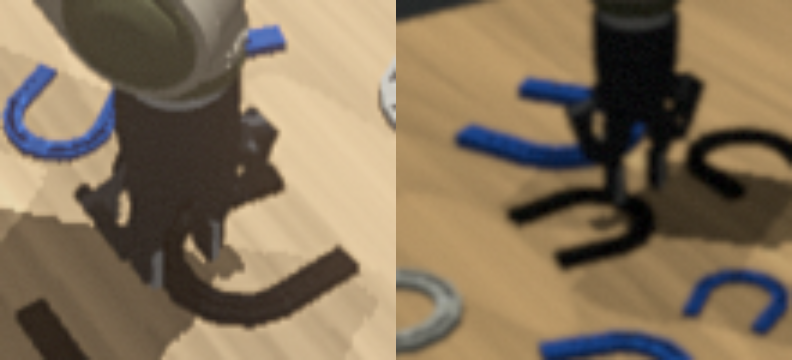

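Run:
```python
from h import *
a,b,w=load('scene4'),load('side4'),load('wrist4')
for s,d in (((252.8,145.6),(258.9,287.8)),((262,142),(243.6,294.7))):
    X=tri([(a,s),(b,d)]); print(X.round(1),proj(w,[X]).round(),proj(a,[X]).round(1)-s)
f=lambda x,y,z:(proj(a,[[x,y,z]]).round(1),proj(b,[[x,y,z]]).round(1))
print(f(333,-278,0),f(333,-289,0),f(333,-278,20))
print(f(316,-278,10))
cv2.imwrite('pics/w4.png',w['pixels'][120:384,110:410])
```

```text
[ 332.9 -281.2   13.8] [[292. 244.]] [[-1.9  0. ]]
[ 293.9 -281.2   15. ] [[223. 245.]] [[-1.1  0. ]]
(array([[251.5, 149.7]]), array([[255.5, 290.7]])) (array([[249.7, 148.3]]), array([[258.1, 293.8]])) (array([[251.4, 144.3]]), array([[255.6, 285.1]]))
(array([[255.8, 145.6]]), array([[249.4, 291. ]]))
```

View pics/w4.png

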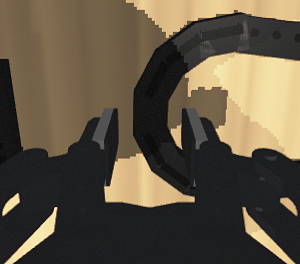

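Triangulating the tips puts them at z≈14 when the reported TCP is 11.6. The real tool therefore ends about 15 mm higher than reported. I'll keep lowering under force guard.

```bash
python3 -m jog '[{"delta_pos":[0,0,-2],"angular":[0,0,0],"fingers":0.4},{"delta_pos":[0,0,-4],"angular":[0,0,0],"fingers":0.4},{"delta_pos":[0,0,-4],"angular":[0,0,0],"fingers":0.4}]' 75
python3 -m jog '[{"delta_pos":[0,0,-2],"angular":[0,0,0],"fingers":0.4},{"delta_pos":[0,0,-3],"angular":[0,0,0],"fingers":0.4},{"delta_pos":[0,0,-3],"angular":[0,0,0],"fingers":0.05},{"delta_pos":[0,0,-3],"angular":[0,0,0],"fingers":0.05},{"delta_pos":[0,0,-3],"angular":[0,0,0],"fingers":0.05},{"delta_pos":[0,0,-3],"angular":[0,0,0],"fingers":0.05}]' 75
```

```text
time_s: 6.12
eef_pos: [315.9, -277.9, 7.5]
ee_rot: [-0.0, 0.707, 0.707, 0.0]
force: [0.4, 0.5, -0.3]
grip_width: 0.404
grip_force: 0.0
time_s: 6.88
eef_pos: [316.0, -278.0, 4.7]
ee_rot: [0.0, 0.707, 0.707, 0.0]
force: [-0.7, -0.4, 0.6]
grip_width: 0.047
grip_force: 0.0
```

```bash
for i in 1 ; do python3 -m jog '[{"delta_pos":[0,0,-1],"angular":[0,0,0],"fingers":0.05},{"delta_pos":[0,0,-2],"angular":[0,0,0],"fingers":0.05},{"delta_pos":[0,0,-2],"angular":[0,0,0],"fingers":0.05}]' 75; done
python3 - <<'E'
from h import *
for n in('side','scene'): snap(n,n+'5')
w=snap('wrist','wrist5')
a=load('side5')['pixels'][240:310,215:285];b=load('scene5')['pixels'][110:180,220:290]
cv2.imwrite('pics/c5.png',np.hstack([cv2.resize(a,(270,270),interpolation=2),cv2.resize(b,(270,270),interpolation=2),cv2.resize(w['pixels'][180:290,210:310],(250,270),interpolation=2)]))
E
```

```text
time_s: 7.25
eef_pos: [316.0, -278.0, 2.6]
ee_rot: [-0.0, 0.707, 0.707, 0.0]
force: [-0.2, -1.0, -0.6]
grip_width: 0.052
grip_force: 0.0
```

View pics/c5.png

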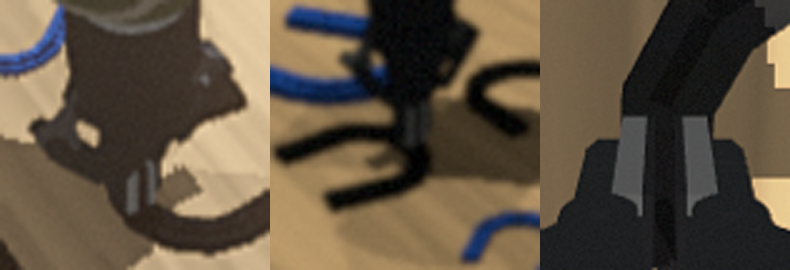

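```bash
python3 -m jog '[{"delta_pos":[0,0,-1],"angular":[0,0,0],"fingers":0.05},{"delta_pos":[0,0,-2],"angular":[0,0,0],"fingers":0.05},{"delta_pos":[0,0,-2],"angular":[0,0,0],"fingers":0.05}]' 75;  python3 -m jog '[{"delta_pos":[0,0,0],"angular":[0,0,0],"fingers":0.4},{"delta_pos":[0,0,0],"angular":[0,0,0],"fingers":0.4},{"delta_pos":[0,0,-1],"angular":[0,0,0],"fingers":0.4},{"delta_pos":[0,0,-3],"angular":[0,0,0],"fingers":0.4},{"delta_pos":[0,0,-4],"angular":[0,0,0],"fingers":0.4},{"delta_pos":[0,0,-4],"angular":[0,0,0],"fingers":0.4}]' 75; python3 -m jog '[{"delta_pos":[0,0,0],"angular":[0,0,0],"fingers":0.05},{"delta_pos":[0,0,0],"angular":[0,0,0],"fingers":0.05},{"delta_pos":[0,0,0],"angular":[0,0,0],"fingers":0.05},{"delta_pos":[0,0,0],"angular":[0,0,0],"fingers":0.05}]' 75
```

```text
time_s: 7.78
eef_pos: [316.1, -278.1, 2.5]
ee_rot: [0.0, 0.707, 0.707, -0.0]
force: [-6.9, 8.7, 35.4]
grip_width: 0.051
grip_force: 17.6
time_s: 8.52
eef_pos: [315.9, -277.9, -3.5]
ee_rot: [-0.0, 0.707, 0.707, 0.0]
force: [0.2, 0.3, 0.1]
grip_width: 0.403
grip_force: 0.0
time_s: 9.02
eef_pos: [316.1, -278.2, -3.0]
ee_rot: [0.0, 0.707, 0.707, -0.0]
force: [-1.3, 1.3, 4.3]
grip_width: 0.203
grip_force: 71.5
```

Contact with the bar top came at reported z 2.5, so the shut tips are about 7.5 mm above the reported TCP. The toe is now gripped but shallowly, so I'll regrip 2 mm deeper and lift.

```bash
python3 -m jog '[{"delta_pos":[0,0,0],"angular":[0,0,0],"fingers":0.35},{"delta_pos":[0,0,0],"angular":[0,0,0],"fingers":0.35},{"delta_pos":[0,0,-2],"angular":[0,0,0],"fingers":0.35},{"delta_pos":[0,0,-2],"angular":[0,0,0],"fingers":0.05},{"delta_pos":[0,0,-2],"angular":[0,0,0],"fingers":0.05},{"delta_pos":[0,0,-2],"angular":[0,0,0],"fingers":0.05},{"delta_pos":[0,0,-2],"angular":[0,0,0],"fingers":0.05}]' 78; python3 -m jog '[{"delta_pos":[0,0,0],"angular":[0,0,0],"fingers":0.05},{"delta_pos":[0,0,10],"angular":[0,0,0],"fingers":0.05},{"delta_pos":[0,0,20],"angular":[0,0,0],"fingers":0.05},{"delta_pos":[0,0,40],"angular":[0,0,0],"fingers":0.05},{"delta_pos":[0,0,70],"angular":[0,0,0],"fingers":0.05},{"delta_pos":[0,0,100],"angular":[0,0,0],"fingers":0.05},{"delta_pos":[0,0,100],"angular":[0,0,0],"fingers":0.05},{"delta_pos":[0,0,100],"angular":[0,0,0],"fingers":0.05}]' 78
```

```text
time_s: 9.9
eef_pos: [316.0, -278.0, -5.2]
ee_rot: [-0.0, 0.707, 0.707, -0.0]
force: [-2.2, 1.8, 4.6]
grip_width: 0.206
grip_force: 74.7
time_s: 10.9
eef_pos: [315.7, -277.6, 94.1]
ee_rot: [-0.001, 0.707, 0.707, 0.0]
force: [-0.1, -0.3, -3.5]
grip_width: 0.206
grip_force: 75.8
```

```bash
python3 -m jog '[{"delta_pos":[30,47,0],"angular":[0,0,0],"fingers":0.05},{"delta_pos":[60,95,0],"angular":[0,0,0],"fingers":0.05},{"delta_pos":[90,142,0],"angular":[0,0,0],"fingers":0.05},{"delta_pos":[120,190,0],"angular":[0,0,0],"fingers":0.05},{"delta_pos":[150,237,0],"angular":[0,0,0],"fingers":0.05},{"delta_pos":[180,285,0],"angular":[0,0,0],"fingers":0.05},{"delta_pos":[210,332,0],"angular":[0,0,0],"fingers":0.05},{"delta_pos":[240,379,0],"angular":[0,0,0],"fingers":0.05},{"delta_pos":[240,379,0],"angular":[0,0,0],"fingers":0.05},{"delta_pos":[240,379,0],"angular":[0,0,0],"fingers":0.05}]'
python3 - <<'E'
from fit import *
for n in('side','scene','wrist'): snap(n,n+'6')
z=ctrl.sense()['eef_pos'][2]+5.4
for n in('side6','scene6'):
    c=load(n); m=mask(c,'steel',proj(c,[[560,101,z]])); print(m.sum())
w=load('wrist6'); print(proj(w,[[610.2,101.6,56],[610,102,z+10]]).round())
a=load('side6')['pixels'][80:220,200:340];b=load('scene6')['pixels'][140:280,170:310]
cv2.imwrite('pics/c6.png',np.hstack([cv2.resize(a,(250,250)),cv2.resize(b,(250,250)),cv2.resize(w['pixels'][100:300,200:400],(250,250))]))
E
```

```text
time_s: 12.15
eef_pos: [555.0, 100.7, 93.2]
ee_rot: [-0.001, 0.707, 0.707, -0.001]
force: [-0.4, -0.6, -2.9]
grip_width: 0.204
grip_force: 76.3
1434
17098
[[340. 212.]
 [368. 247.]]
```

View pics/c6.png

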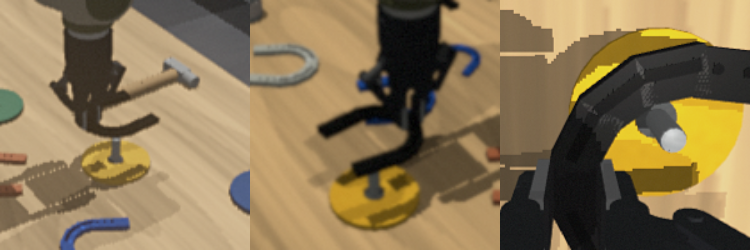

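The picture shows the shoe level and straddling the peg, with the peg top at wrist (338,212) against a predicted (340,212). Lowering and releasing.

```bash
python3 -m jog '[{"delta_pos":[1,1,-30],"angular":[0,0,0],"fingers":0.05},{"delta_pos":[1,1,-60],"angular":[0,0,0],"fingers":0.05},{"delta_pos":[1,1,-80],"angular":[0,0,0],"fingers":0.05},{"delta_pos":[1,1,-86],"angular":[0,0,0],"fingers":0.05},{"delta_pos":[1,1,-88.5],"angular":[0,0,0],"fingers":0.05},{"delta_pos":[1,1,-88.5],"angular":[0,0,0],"fingers":0.05}]';python3 -m jog '[{"delta_pos":[0,0,0],"angular":[0,0,0],"fingers":0.4},{"delta_pos":[0,0,0],"angular":[0,0,0],"fingers":0.4},{"delta_pos":[0,0,0],"angular":[0,0,0],"fingers":0.4},{"delta_pos":[0,0,20],"angular":[0,0,0],"fingers":0.4},{"delta_pos":[0,0,60],"angular":[0,0,0],"fingers":0.4},{"delta_pos":[0,0,120],"angular":[0,0,0],"fingers":0.4},{"delta_pos":[0,0,120],"angular":[0,0,0],"fingers":0.4},{"delta_pos":[0,0,120],"angular":[0,0,0],"fingers":0.4}]'
python3 - <<'E'
from fit import *
c=snap('wrist','wrist7')
print(proj(c,[[556,101.6,20],[610,101.6,20],[610,101.6,56]]).round())
E
```

```text
time_s: 13.05
eef_pos: [557.4, 101.8, 6.9]
ee_rot: [0.0, 0.707, 0.707, 0.0]
force: [-0.2, 0.9, -2.1]
grip_width: 0.204
grip_force: 76.4
time_s: 14.05
eef_pos: [556.7, 102.0, 125.8]
ee_rot: [-0.0, 0.707, 0.707, -0.0]
force: [-0.6, 0.8, -0.1]
grip_width: 0.402
grip_force: 0.0
[[260. 189.]
 [319. 189.]
 [327. 201.]]
```

View pics/wrist7.png

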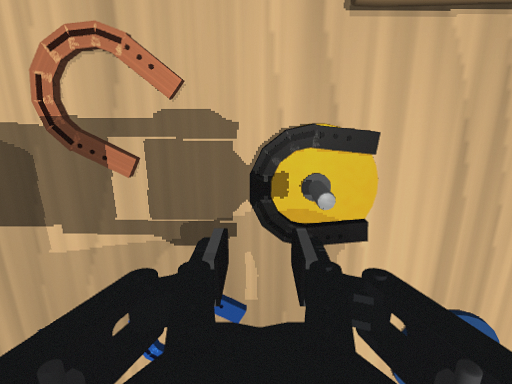

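The shoe lies flat on yellow with the peg midway: base seen at (317,185) and steel branches to each side. The copper shoe is at upper left, toe at (45,80). Refining copper from this wrist picture.

```bash
cat > wf.py <<'E'
from fit import *
def wfit(name,col,p0):
    c=load(name); p0=list(p0); R=lambda x,y:[p0[0]+x*np.cos(p0[2])-y*np.sin(p0[2]),p0[1]+x*np.sin(p0[2])+y*np.cos(p0[2]),10]
    P=[R(-54,0),R(40,46),R(40,-46)]
    m=mask(c,col,proj(c,P)); b=render(c,U,[*p0,10])
    m=m*(cv2.dilate((b>.3).astype(np.uint8),np.ones((25,25))))
    p,f=fit([(c,m)],U,p0,fixz=10); print(col,'px',int(m.sum()),int(b.sum()),p.round(3),'cost',round(f,2),'toe',(p[:2]-54*np.array([np.cos(p[2]),np.sin(p[2])])).round(1))
    # independent: heading-free centroid compare
    ys,xs=np.nonzero(m); r=render(c,U,[*p,10]); yy,xx=np.nonzero(r>.5); print('centroid',xs.mean().round(1),ys.mean().round(1),'model',xx.mean().round(1),yy.mean().round(1))
E
python3 -c "
from wf import *
wfit('wrist7','copper',(416.5,182.7,-.57))"
```

```text
copper px 7362 8362 [414.906 182.641  -0.615] cost 0.26 toe [370.8 213.8]
centroid 92.4 87.1 model 89.5 85.6
```

```bash
python3 -m jog '[{"delta_pos":[-46,28,0],"angular":[0,0,-0.15],"fingers":0.45},{"delta_pos":[-92,55,0],"angular":[0,0,-0.3],"fingers":0.45},{"delta_pos":[-140,83,0],"angular":[0,0,-0.45],"fingers":0.45},{"delta_pos":[-186,111,0],"angular":[0,0,-0.6],"fingers":0.45},{"delta_pos":[-186,111,-30],"angular":[0,0,-0.6],"fingers":0.45},{"delta_pos":[-186,111,-40],"angular":[0,0,-0.6],"fingers":0.45},{"delta_pos":[-186,111,-40],"angular":[0,0,-0.6],"fingers":0.45},{"delta_pos":[-186,111,-40],"angular":[0,0,-0.6],"fingers":0.45}]'; python3 -c "
from wf import *
snap('wrist','wrist8')
wfit('wrist8','copper',(415,182.6,-.61))"
```

```text
time_s: 15.1
eef_pos: [371.7, 212.8, 86.6]
ee_rot: [0.0, 0.885, 0.466, 0.0]
force: [0.4, 0.1, -0.6]
grip_width: 0.451
grip_force: 0.0
copper px 6398 8102 [414.934 182.457  -0.618] cost 0.4 toe [370.9 213.7]
centroid 316.1 183.0 model 312.4 190.6
```

```bash
python3 -m jog '[{"delta_pos":[-0.5,0.5,-40],"angular":[0,0,0],"fingers":0.45},{"delta_pos":[-0.5,0.5,-75],"angular":[0,0,0],"fingers":0.45},{"delta_pos":[-0.5,0.5,-87],"angular":[0,0,0],"fingers":0.45},{"delta_pos":[-0.5,0.5,-91.5],"angular":[0,0,0],"fingers":0.45},{"delta_pos":[-0.5,0.5,-91.5],"angular":[0,0,0],"fingers":0.45}]' 78; python3 -m jog '[{"delta_pos":[0,0,0],"angular":[0,0,0],"fingers":0.05},{"delta_pos":[0,0,0],"angular":[0,0,0],"fingers":0.05},{"delta_pos":[0,0,0],"angular":[0,0,0],"fingers":0.05},{"delta_pos":[0,0,0],"angular":[0,0,0],"fingers":0.05},{"delta_pos":[0,0,0],"angular":[0,0,0],"fingers":0.05}]' 78
```

```text
time_s: 15.78
eef_pos: [371.1, 213.6, -4.6]
ee_rot: [0.0, 0.884, 0.467, 0.001]
force: [0.1, 0.0, -1.0]
grip_width: 0.45
grip_force: 0.0
time_s: 16.4
eef_pos: [371.2, 213.8, -4.1]
ee_rot: [0.0, 0.884, 0.467, 0.001]
force: [-1.3, -0.0, 10.0]
grip_width: 0.203
grip_force: 75.0
```

```bash
python3 -m jog '[{"delta_pos":[0,0,10],"angular":[0,0,0],"fingers":0.05},{"delta_pos":[0,0,30],"angular":[0,0,0],"fingers":0.05},{"delta_pos":[0,0,70],"angular":[0,0,0],"fingers":0.05},{"delta_pos":[0,0,110],"angular":[0,0,0],"fingers":0.05},{"delta_pos":[46,-28,110],"angular":[0,0,0.15],"fingers":0.05},{"delta_pos":[92,-56,110],"angular":[0,0,0.3],"fingers":0.05},{"delta_pos":[140,-84,110],"angular":[0,0,0.45],"fingers":0.05},{"delta_pos":[185,-112,110],"angular":[0,0,0.61],"fingers":0.05},{"delta_pos":[185,-112,110],"angular":[0,0,0.61],"fingers":0.05},{"delta_pos":[185,-112,110],"angular":[0,0,0.61],"fingers":0.05}]'
python3 - <<'E'
from fit import *
s=ctrl.sense();q=s['ee_rot'];print(np.pi/2-2*np.arctan2(q[2],q[1]))
z=s['eef_pos'][2]+4.5
for n in('side','scene'):
    c=snap(n,n+'9'); m=mask(c,'copper',proj(c,[[556,101.6,z],[650,55,z+8],[650,148,z+8]])); r=render(c,U,[610,101.6,0,z+10])
    print(n,m.sum(),r.sum()); p,f=fit([(c,m)],U,[610,101.6,0],fixz=z+10); print(p.round(2),f)
E
```

```text
time_s: 17.65
eef_pos: [554.7, 101.7, 104.7]
ee_rot: [-0.001, 0.704, 0.71, -0.0]
force: [0.6, -0.2, -2.4]
grip_width: 0.204
grip_force: 76.0
-0.009051747990026948
side 346 544.5647058823529
[6.0972e+02 1.0280e+02 3.0000e-02] 0.6336053496543127
scene 772 1023.5843137254901
[ 6.0802e+02  1.0333e+02 -2.0000e-02] 0.37604388905821395
```

```bash
python3 -m jog '[{"delta_pos":[1.5,0,-30],"angular":[0,0,0],"fingers":0.05},{"delta_pos":[1.5,0,-60],"angular":[0,0,0],"fingers":0.05},{"delta_pos":[1.5,0,-80],"angular":[0,0,0],"fingers":0.05},{"delta_pos":[1.5,0,-86],"angular":[0,0,0],"fingers":0.05},{"delta_pos":[1.5,0,-88],"angular":[0,0,0],"fingers":0.05},{"delta_pos":[1.5,0,-88],"angular":[0,0,0],"fingers":0.05}]';python3 -m jog '[{"delta_pos":[0,0,0],"angular":[0,0,0],"fingers":0.4},{"delta_pos":[0,0,0],"angular":[0,0,0],"fingers":0.4},{"delta_pos":[0,0,0],"angular":[0,0,0],"fingers":0.4},{"delta_pos":[0,0,20],"angular":[0,0,0],"fingers":0.4},{"delta_pos":[0,0,60],"angular":[0,0,0],"fingers":0.4},{"delta_pos":[0,0,110],"angular":[0,0,0],"fingers":0.4},{"delta_pos":[0,0,110],"angular":[0,0,0],"fingers":0.4},{"delta_pos":[0,0,110],"angular":[0,0,0],"fingers":0.4}]'
python3 - <<'E'
from fit import *
c=snap('wrist','wrist10')
P=[[556,101.6,30],[650,55,28],[650,148,28]]
m=mask(c,'copper',proj(c,P)); r=render(c,U,[610,101.6,0,30]); print(m.sum(),r.sum())
v=[(c,m)]
for n in('side','scene'):
    k=snap(n,n+'10'); v.append((k,mask(k,'copper',proj(k,P)))); print(n,v[-1][1].sum(),render(k,U,[610,101.6,0,30]).sum())
print(fit(v[:1],U,[610,101.6,0],fixz=30)); print(fit(v[1:],U,[610,101.6,0,30]))
E
```

```text
time_s: 18.5
eef_pos: [557.3, 101.7, 17.5]
ee_rot: [0.0, 0.703, 0.711, 0.0]
force: [0.4, -0.1, -2.8]
grip_width: 0.203
grip_force: 76.0
time_s: 19.5
eef_pos: [556.7, 101.5, 126.1]
ee_rot: [-0.0, 0.704, 0.711, -0.0]
force: [-0.2, -0.3, -1.6]
grip_width: 0.401
grip_force: 0.0
5883 6940.611764705882
side 461 519.8313725490195
scene 782 957.8117647058823
(array([ 6.09203036e+02,  1.01973353e+02, -3.47188756e-03]), np.float64(0.3044338456103162))
(array([6.09385316e+02, 1.01944950e+02, 2.09704107e-02, 2.97813491e+01]), np.float64(0.43631835389453116))
```

Copper lies at (609.3,102) with its top at 29.8, as wanted. On to blue.

```bash
python3 -m jog '[{"delta_pos":[-33,-37,0],"angular":[0,0,-0.14],"fingers":0.45},{"delta_pos":[-66,-73,0],"angular":[0,0,-0.28],"fingers":0.45},{"delta_pos":[-100,-110,0],"angular":[0,0,-0.41],"fingers":0.45},{"delta_pos":[-131,-146,-10],"angular":[0,0,-0.41],"fingers":0.45},{"delta_pos":[-131,-146,-30],"angular":[0,0,-0.41],"fingers":0.45},{"delta_pos":[-131,-146,-30],"angular":[0,0,-0.41],"fingers":0.45},{"delta_pos":[-131,-146,-30],"angular":[0,0,-0.41],"fingers":0.45}]'; python3 -c "
from wf import *
snap('wrist','wrist11')
wfit('wrist11','blue',(475.2,-66.1,-.41))"
```

```text
time_s: 20.52
eef_pos: [426.4, -44.3, 97.0]
ee_rot: [0.0, 0.833, 0.553, 0.0]
force: [0.1, -0.4, 0.6]
grip_width: 0.451
grip_force: 0.0
blue px 6184 7455 [ 4.72088e+02 -6.64250e+01 -4.22000e-01] cost 0.33 toe [422.8 -44.3]
centroid 308.4 184.5 model 307.8 190.2
```

```bash
python3 -m jog '[{"delta_pos":[-2,0,-40],"angular":[0,0,0],"fingers":0.45},{"delta_pos":[-2,0,-80],"angular":[0,0,0],"fingers":0.45},{"delta_pos":[-2,0,-96],"angular":[0,0,0],"fingers":0.45},{"delta_pos":[-2,0,-101.5],"angular":[0,0,0],"fingers":0.45},{"delta_pos":[-2,0,-101.5],"angular":[0,0,0],"fingers":0.45}]' 70; python3 -m jog '[{"delta_pos":[0,0,0],"angular":[0,0,0],"fingers":0.05},{"delta_pos":[0,0,0],"angular":[0,0,0],"fingers":0.05},{"delta_pos":[0,0,0],"angular":[0,0,0],"fingers":0.05},{"delta_pos":[0,0,0],"angular":[0,0,0],"fingers":0.05},{"delta_pos":[0,0,0],"angular":[0,0,0],"fingers":0.05}]' 70
```

```text
time_s: 21.2
eef_pos: [424.4, -44.5, -4.4]
ee_rot: [0.0, 0.833, 0.553, 0.0]
force: [0.6, -0.1, 0.6]
grip_width: 0.454
grip_force: 0.0
time_s: 21.82
eef_pos: [424.5, -44.6, -3.7]
ee_rot: [0.001, 0.833, 0.553, 0.0]
force: [-1.8, 0.6, 8.5]
grip_width: 0.207
grip_force: 66.4
```

```bash
python3 -m jog '[{"delta_pos":[0,0,10],"angular":[0,0,0],"fingers":0.05},{"delta_pos":[0,0,30],"angular":[0,0,0],"fingers":0.05},{"delta_pos":[0,0,70],"angular":[0,0,0],"fingers":0.05},{"delta_pos":[0,0,110],"angular":[0,0,0],"fingers":0.05},{"delta_pos":[4,50,110],"angular":[0,0,0],"fingers":0.05},{"delta_pos":[8,105,110],"angular":[0,0,0],"fingers":0.05},{"delta_pos":[12,160,110],"angular":[0,0,0],"fingers":0.05},{"delta_pos":[16,200,110],"angular":[0,0,0],"fingers":0.05},{"delta_pos":[16,200,110],"angular":[0,0,0],"fingers":0.05}]'; python3 -m jog '[{"delta_pos":[5,55,0],"angular":[0,0,0],"fingers":0.05},{"delta_pos":[10,110,0],"angular":[0,0,0],"fingers":0.05},{"delta_pos":[15,165,0],"angular":[0,0,0],"fingers":0.05},{"delta_pos":[19,220,0],"angular":[0,0,0],"fingers":0.05},{"delta_pos":[20.5,240,0],"angular":[0,0,0],"fingers":0.05},{"delta_pos":[20.5,240,0],"angular":[0,0,0],"fingers":0.05},{"delta_pos":[20.5,240,0],"angular":[0,0,0],"fingers":0.05}]'
cat > chk.py <<'E'
from fit import *
import sys
col,x,y,a,z=sys.argv[1],*map(float,sys.argv[2:6]); tag=sys.argv[6]
C,S_=np.cos(a),np.sin(a); P=[[x+u*C-w*S_,y+u*S_+w*C,z] for u,w in((-54,0),(30,48),(30,-48),(-30,35),(-30,-35))]
v=[]
for n in('side','scene','wrist'):
    k=snap(n,n+tag); m=mask(k,col,proj(k,P)); r=render(k,U,[x,y,a,z]); m=m*cv2.dilate((r>.3).astype(np.uint8),np.ones((15,15) if n!='wrist' else (41,41)))
    print(n,m.sum(),r.sum().round())
    if m.sum()>.4*r.sum(): v.append((k,m)); p,f=fit([(k,m)],U,[x,y,a],fixz=z); print(p.round(2),round(f,2))
if len(v)>1: p,f=fit(v,U,[x,y,a,z]); print('all',p.round(2),round(f,2))
E
python3 chk.py blue 510.4 373.6 -0.42 119 12
```

```text
time_s: 22.95
eef_pos: [439.8, 157.5, 105.8]
ee_rot: [0.0, 0.832, 0.554, 0.0]
force: [0.2, -0.4, -2.0]
grip_width: 0.204
grip_force: 69.5
time_s: 23.82
eef_pos: [460.7, 394.2, 105.4]
ee_rot: [0.0, 0.834, 0.552, -0.0]
force: [0.2, 0.5, -1.6]
grip_width: 0.208
grip_force: 69.6
side 131 448.0
scene 1086 1483.0
[ 5.0927e+02  3.7256e+02 -4.3000e-01] 0.39
wrist 12404 20201.0
[ 5.0746e+02  3.7267e+02 -5.0000e-01] 0.62
all [ 5.0741e+02  3.7142e+02 -4.8000e-01  1.1477e+02] 0.98
```

```bash
python3 -m jog '[{"delta_pos":[1,1,-40],"angular":[0,0,0],"fingers":0.05},{"delta_pos":[1,1,-75],"angular":[0,0,0],"fingers":0.05},{"delta_pos":[1,1,-92],"angular":[0,0,0],"fingers":0.05},{"delta_pos":[1,1,-96],"angular":[0,0,0],"fingers":0.05},{"delta_pos":[1,1,-98.5],"angular":[0,0,0],"fingers":0.05},{"delta_pos":[1,1,-98.5],"angular":[0,0,0],"fingers":0.05}]';python3 -m jog '[{"delta_pos":[0,0,0],"angular":[0,0,0],"fingers":0.4},{"delta_pos":[0,0,0],"angular":[0,0,0],"fingers":0.4},{"delta_pos":[0,0,0],"angular":[0,0,0],"fingers":0.4},{"delta_pos":[0,0,20],"angular":[0,0,0],"fingers":0.4},{"delta_pos":[0,0,60],"angular":[0,0,0],"fingers":0.4},{"delta_pos":[0,0,120],"angular":[0,0,0],"fingers":0.4},{"delta_pos":[0,0,120],"angular":[0,0,0],"fingers":0.4},{"delta_pos":[0,0,120],"angular":[0,0,0],"fingers":0.4}]'; python3 chk.py blue 510.4 373.6 -0.42 20 13
python3 - <<'E'
from fit import *
c=load('wrist13');p=c['pixels'];u=proj(c,[[510.4,373.6,56],[510.4,373.6,48]]);print(u)
h=cv2.cvtColor(p,cv2.COLOR_BGR2HSV);x,y=u[0].astype(int)
m=cv2.inRange(h,(0,0,90),(179,45,255))[y-30:y+30,x-30:x+30];n,l,s,ct=cv2.connectedComponentsWithStats(m);print([(s[i][4],(ct[i]+[x-30,y-30]).round(1)) for i in range(1,n) if s[i][4]>25])
E
```

```text
time_s: 24.72
eef_pos: [461.9, 396.7, 7.6]
ee_rot: [0.0, 0.833, 0.553, 0.001]
force: [-0.1, -0.3, -0.5]
grip_width: 0.205
grip_force: 69.6
time_s: 25.72
eef_pos: [461.2, 396.3, 126.1]
ee_rot: [-0.0, 0.833, 0.553, -0.0]
force: [-0.1, 0.0, 0.2]
grip_width: 0.4
grip_force: 0.0
side 144 423.0
scene 1148 1326.0
[ 5.1131e+02  3.7584e+02 -4.1000e-01] 0.23
wrist 5744 6482.0
[ 5.0966e+02  3.7574e+02 -4.0000e-01] 0.27
all [ 5.0934e+02  3.7502e+02 -4.0000e-01  1.7160e+01] 0.48
[[328.85403216 201.81936402]
 [326.62431186 198.86703957]]
[(np.int32(246), array([327.3, 201.1]))]
```

Blue is on green at about (510,375.5), and the peg top is confirmed within 1 mm. On to the aluminium shoe.

```bash
python3 -m jog '[{"delta_pos":[7,-60,0],"angular":[0,0,-0.05],"fingers":0.45},{"delta_pos":[14,-120,0],"angular":[0,0,-0.1],"fingers":0.45},{"delta_pos":[21,-180,0],"angular":[0,0,-0.17],"fingers":0.45},{"delta_pos":[28,-240,0],"angular":[0,0,-0.17],"fingers":0.45},{"delta_pos":[35,-300,0],"angular":[0,0,-0.17],"fingers":0.45},{"delta_pos":[43,-360,0],"angular":[0,0,-0.17],"fingers":0.45},{"delta_pos":[50,-420,0],"angular":[0,0,-0.17],"fingers":0.45},{"delta_pos":[58,-480,0],"angular":[0,0,-0.17],"fingers":0.45},{"delta_pos":[66,-540,0],"angular":[0,0,-0.17],"fingers":0.45},{"delta_pos":[75,-600,0],"angular":[0,0,-0.17],"fingers":0.45}]'; python3 -m jog '[{"delta_pos":[0,-17,-15],"angular":[0,0,0],"fingers":0.45},{"delta_pos":[0,-17,-30],"angular":[0,0,0],"fingers":0.45},{"delta_pos":[0,-17,-30],"angular":[0,0,0],"fingers":0.45},{"delta_pos":[0,-17,-30],"angular":[0,0,0],"fingers":0.45}]';  python3 -c "
from wf import *
snap('wrist','wrist14')
wfit('wrist14','alu',(580.7,-250.9,-.59))"
```

```text
time_s: 27.12
eef_pos: [536.2, -205.4, 125.9]
ee_rot: [-0.001, 0.877, 0.48, -0.0]
force: [1.2, -0.0, -0.2]
grip_width: 0.449
grip_force: 0.0
time_s: 27.62
eef_pos: [536.8, -219.1, 97.0]
ee_rot: [-0.0, 0.877, 0.481, 0.0]
force: [0.4, 0.4, 0.5]
grip_width: 0.453
grip_force: 0.0
alu px 4175 7424 [ 579.677 -251.311   -0.644] cost 0.88 toe [ 536.5 -218.9]
centroid 326.0 171.8 model 310.8 190.7
```

```bash
python3 -c "
from wf import *
for s,v in((60,80),(75,60),(85,60)):
    COL['alu']=((0,0,v),(179,s,255)); wfit('wrist14','alu',(580.7,-250.9,-.59))"
```

```text
alu px 4564 7424 [ 579.254 -251.07    -0.643] cost 0.74 toe [ 536.  -218.7]
centroid 324.2 171.1 model 310.2 190.8
alu px 6601 7424 [ 579.484 -250.721   -0.627] cost 0.29 toe [ 535.8 -219. ]
centroid 311.9 184.2 model 310.3 190.5
alu px 6648 7424 [ 579.505 -250.745   -0.631] cost 0.29 toe [ 535.9 -218.9]
centroid 312.1 184.2 model 310.4 190.6
```

```bash
python3 -m jog '[{"delta_pos":[-0.5,0,-40],"angular":[0,0,-0.05],"fingers":0.45},{"delta_pos":[-0.5,0,-80],"angular":[0,0,-0.05],"fingers":0.45},{"delta_pos":[-0.5,0,-96],"angular":[0,0,-0.05],"fingers":0.45},{"delta_pos":[-0.5,0,-101.5],"angular":[0,0,-0.05],"fingers":0.45},{"delta_pos":[-0.5,0,-101.5],"angular":[0,0,-0.05],"fingers":0.45}]' 70; python3 -m jog '[{"delta_pos":[0,0,0],"angular":[0,0,0],"fingers":0.05},{"delta_pos":[0,0,0],"angular":[0,0,0],"fingers":0.05},{"delta_pos":[0,0,0],"angular":[0,0,0],"fingers":0.05},{"delta_pos":[0,0,0],"angular":[0,0,0],"fingers":0.05},{"delta_pos":[0,0,0],"angular":[0,0,0],"fingers":0.05}]' 70
```

```text
time_s: 28.3
eef_pos: [536.6, -220.8, -3.8]
ee_rot: [0.001, 0.889, 0.458, 0.0]
force: [0.8, -0.3, -0.3]
grip_width: 0.448
grip_force: 0.0
time_s: 28.92
eef_pos: [536.8, -220.9, -3.2]
ee_rot: [0.001, 0.889, 0.458, 0.001]
force: [-0.7, 1.3, 5.7]
grip_width: 0.207
grip_force: 67.9
```

```bash
python3 -m jog '[{"delta_pos":[0,0,10],"angular":[0,0,0],"fingers":0.05},{"delta_pos":[0,0,30],"angular":[0,0,0],"fingers":0.05},{"delta_pos":[0,0,70],"angular":[0,0,0],"fingers":0.05},{"delta_pos":[0,0,115],"angular":[0,0,0],"fingers":0.05},{"delta_pos":[-7,50,115],"angular":[0,0,0.07],"fingers":0.05},{"delta_pos":[-14,105,115],"angular":[0,0,0.14],"fingers":0.05},{"delta_pos":[-21,160,115],"angular":[0,0,0.21],"fingers":0.05},{"delta_pos":[-28,215,115],"angular":[0,0,0.21],"fingers":0.05},{"delta_pos":[-36,270,115],"angular":[0,0,0.21],"fingers":0.05},{"delta_pos":[-44,330,115],"angular":[0,0,0.21],"fingers":0.05}]'; python3 -m jog '[{"delta_pos":[-7,55,0],"angular":[0,0,0],"fingers":0.05},{"delta_pos":[-13,110,0],"angular":[0,0,0],"fingers":0.05},{"delta_pos":[-19,165,0],"angular":[0,0,0],"fingers":0.05},{"delta_pos":[-25,220,0],"angular":[0,0,0],"fingers":0.05},{"delta_pos":[-30,265,0],"angular":[0,0,0],"fingers":0.05},{"delta_pos":[-32,286,0],"angular":[0,0,0],"fingers":0.05},{"delta_pos":[-32,286,0],"angular":[0,0,0],"fingers":0.05},{"delta_pos":[-32,286,0],"angular":[0,0,0],"fingers":0.05}]'; sed -i "s/alu=((0,0,110),(179,45,255))/alu=((0,0,60),(179,75,255))/" fit.py; python3 chk.py alu 510.4 373.6 -0.41 123 15
```

```text
time_s: 30.18
eef_pos: [491.7, 111.1, 111.1]
ee_rot: [0.0, 0.836, 0.548, 0.001]
force: [-0.0, 0.5, -1.2]
grip_width: 0.203
grip_force: 67.9
time_s: 31.18
eef_pos: [460.1, 394.8, 110.5]
ee_rot: [0.0, 0.836, 0.548, -0.0]
force: [0.7, -0.5, -0.8]
grip_width: 0.203
grip_force: 67.9
side 475 449.0
[ 5.1006e+02  3.8004e+02 -3.8000e-01] 0.15
scene 1282 1488.0
[ 5.0864e+02  3.7355e+02 -4.0000e-01] 0.38
wrist 13533 19977.0
[ 5.0752e+02  3.7342e+02 -5.0000e-01] 0.64
all [ 5.0822e+02  3.7418e+02 -4.6000e-01  1.2569e+02] 1.33
```

```bash
python3 -m jog '[{"delta_pos":[1.5,-0.5,-40],"angular":[0,0,0],"fingers":0.05},{"delta_pos":[1.5,-0.5,-70],"angular":[0,0,0],"fingers":0.05},{"delta_pos":[1.5,-0.5,-86],"angular":[0,0,0],"fingers":0.05},{"delta_pos":[1.5,-0.5,-91],"angular":[0,0,0],"fingers":0.05},{"delta_pos":[1.5,-0.5,-93],"angular":[0,0,0],"fingers":0.05},{"delta_pos":[1.5,-0.5,-93],"angular":[0,0,0],"fingers":0.05}]';python3 -m jog '[{"delta_pos":[0,0,0],"angular":[0,0,0],"fingers":0.4},{"delta_pos":[0,0,0],"angular":[0,0,0],"fingers":0.4},{"delta_pos":[0,0,0],"angular":[0,0,0],"fingers":0.4},{"delta_pos":[0,0,20],"angular":[0,0,0],"fingers":0.4},{"delta_pos":[0,0,60],"angular":[0,0,0],"fingers":0.4},{"delta_pos":[0,0,110],"angular":[0,0,0],"fingers":0.4},{"delta_pos":[-20,-60,130],"angular":[0,0,0],"fingers":0.4},{"delta_pos":[-40,-120,130],"angular":[0,0,0],"fingers":0.4},{"delta_pos":[-60,-180,130],"angular":[0,0,0],"fingers":0.4},{"delta_pos":[-60,-180,130],"angular":[0,0,0],"fingers":0.4}]'; python3 chk.py alu 510.4 373.6 -0.41 30 16
python3 - <<'E'
from h import *
a=load('scene16')['pixels'][170:340,190:390];b=load('side16')['pixels'][90:220,150:350]
cv2.imwrite('pics/end.png',np.hstack([cv2.resize(a,(400,340)),cv2.resize(b,(390,340))]))
E
```

```text
time_s: 32.08
eef_pos: [461.9, 395.2, 18.0]
ee_rot: [0.0, 0.836, 0.548, 0.001]
force: [0.3, -0.2, -1.4]
grip_width: 0.207
grip_force: 67.9
time_s: 33.33
eef_pos: [400.5, 212.7, 147.5]
ee_rot: [0.0, 0.837, 0.547, -0.0]
force: [0.0, 0.7, 0.1]
grip_width: 0.399
grip_force: 0.0
side 851 431.0
[ 5.0923e+02  3.7247e+02 -3.8000e-01] 0.49
scene 1471 1334.0
[ 5.1028e+02  3.7378e+02 -4.2000e-01] 0.21
wrist 3361 3526.0
[ 5.0840e+02  3.7794e+02 -3.2000e-01] 0.07
all [ 5.0996e+02  3.7693e+02 -3.5000e-01  3.0280e+01] 0.84
```

View pics/end.png

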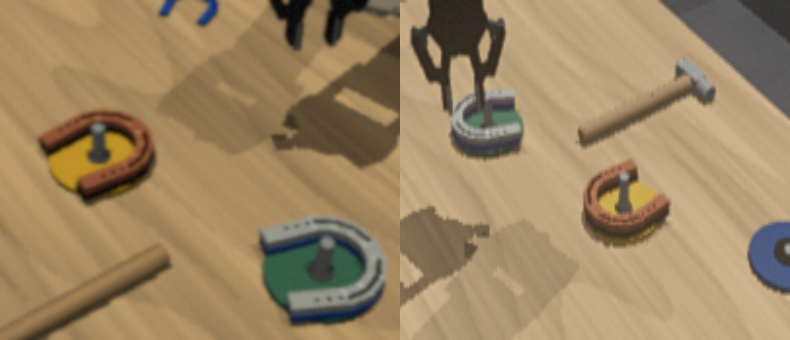

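Both pairs lie flat, copper over steel on yellow and aluminium over blue on green. Each peg stands inside its U, at crop (97,140) and (325,255), and the gripper is clear.

```bash
python3 -c "
from rig import ctrl
print(ctrl.finish_job())"
```

```text
the job is handed in; nothing more can be done
None
```

The job is handed in at about 33 s of the 104 s allowed: copper lies on dark steel on the yellow stand and aluminium on blue on the green stand, all four flat and released with the pegs about midway in the U's, and the disc, tin and hammer were never approached.

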